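Fit the green filter cell on the microscope's lamp port

TASK

Slide the orange-gripped dust shutter of the lamp port all the way to its end stop so that the port is uncovered. Then set the filter cell with the green glass upright over the port's spigot and turn it by its knurled collar until its hidden keyways drop over the three brass lugs, push it down fully home against the spring, and finish while still holding it pushed home with the fingers: do not let go. Leave the other filter cells and everything else on the bench where they are.

Things in the scene. Friction and masses are not known exactly. Their poses are not given: they have to be found in the camera images.
- port: The lamp port, fixed to the bench: white block with a black deck, 50 mm high. Its origin is on the bench straight below the spigot's axis; z up. In its frame the block spans x -55 to 80 mm and y -176 to 60 mm. A 6 mm high rail runs along y at x = 62 mm, with 16 mm high stops at its ends (y = 46 and -141 mm).
- port_seat (a point): Centre of the flat deck (50 mm above the bench) on the spigot's axis; axes as port. The cell's underside meets the deck here when fully home.
- spigot_top (a point): Centre of the spigot's top: a fixed upright aluminium cylinder, 31 mm across, rising 30 mm above the deck, with a 4 mm chamfer on top; axes as port.
- lug_top (a point): Point on the spigot's axis level with the lug tops, 14 mm above the deck. Three brass lugs stand round the spigot 120 degrees apart (the first towards the port's +x), each 6 mm wide, reaching out to 22 mm from the axis. They are sprung: they give 3 mm under 3 to 8 N in all, then stop.
- spring_seat (a point): Centre of the top of the grey spring seat, 54 mm across, round the spigot. Free, it stands 6 mm above the deck; it yields down to the deck, pushing back with 6 N at first touch and about 9 N at home, and lifts a released cell up again. The lugs stand up through it.
- shutter (a joint): Travel of the dust shutter in m along the port's -y: 0 = over the spigot, 0.12 = end stop, port uncovered. Starts from 0 to 0.03. Friction about 1.5 N; it stays where it is left. Its grey cover plate (60 mm along y, x = -32 to 73 mm in the port's frame, underside 36 mm and top 40 mm above the deck) blocks the spigot until slid away.
- shutter_grip (a point): Point in the orange grip of the shutter, 64 mm above the deck and 10 mm below the grip's top. The grip is an upright fin standing on the cover plate: 12 mm thick along the port's y (pinch it so), 40 mm long along the port's x, 34 mm high. It moves with the shutter; axes as port.
- green_cell: The filter cell to fit: a dark round cap with a knurled collar, 56 mm in diameter (57.6 over the ribs), 40 mm high, 0.1 to 0.2 kg, standing upright on the mat. Its top is closed and carries a round green glass. Origin: centre of its underside; z up. Open below, 34 mm deep inside, 47 mm bore.
- green_flange (a point): Centre of the green cell's inner flange (2 to 8 mm above the underside); its 34.4 mm hole clears the spigot by 1.7 mm all round. Three keyways 10 mm wide, 120 degrees apart, pass the lugs within 0.11 rad either way. Their angle is hidden and not told: press lightly and turn. Until lined up the flange rides on the lugs, underside 9 (pressed) to 12 mm above the deck.
- amber_cell: A filter cell of the same make and size. Its top is closed and carries a round amber glass. Origin: centre of its underside; stands on the mat. Not part of the job: leave it where it is.
- blue_cell: A filter cell of the same make and size. Its top is closed and carries a round blue glass. Origin: centre of its underside; stands on the mat. Not part of the job: leave it where it is.
- mat: Black rubber mat, fixed, 260 x 240 x 6 mm (x, y, z), on which the three cells stand in a triangle, about 110 mm or more apart. Origin: centre of its underside; z up.
- bottle: Clear lab bottle with blue cap, 72 mm across, 150 mm high. Origin: centre of its underside. Not part of the job: leave it where it is.
- objective: Brass microscope objective, 34 mm across, 50 mm high, standing. Origin: centre of its underside. Not part of the job: leave it where it is.
- dish: Closed glass dish, 90 mm across, 15 mm high. Origin: centre of its underside. Not part of the job: leave it where it is.
- driver: Screwdriver with red handle, 150 mm long, lying. Origin: under its middle. Not part of the job: leave it where it is.
- pot: Amber glass pot with white lid, 56 mm across, 60 mm high. Origin: centre of its underside. Not part of the job: leave it where it is.
There are look-alikes about, which are no part of the job. What is shaped like the green_cell but turquoise is not meant.

How it is judged:
On the way, in this order (a step that is already met when the one before it is completed fails the run):
1. the shutter is slid to its end stop while the green cell is not on the port (value of joint shutter above 0.114 m and horizontal distance between green_cell and port_seat above 0.03 m), for 0.2 s.
2. the green cell's keyways have dropped over the lugs and it is pushed home, the shutter still open (z of green_cell in the frame of port_seat between -0.003 and 0.002 m and horizontal distance between green_cell and port_seat below 0.004 m and angle between green_cell's own z axis and vertical below 0.06 rad and value of joint shutter above 0.114 m), for 0.2 s.
At the end, for the whole second after the job is handed in: Shutter within 6 mm of its end stop; green cell upright (0.06 rad), within 4 mm of the spigot axis, underside within 2 mm of the deck, at rest and held there by the fingers (over 3 N) against the spring; every other loose thing within 30 mm of its start (all of step 2 and contact force between the fingers and green_cell above 3 N and linear speed of green_cell below 0.01 m/s and distance of each of amber_cell, blue_cell, bottle, objective, dish, driver, pot from where it was at the start of the episode below 0.03 m); the arm keeps its last pose, push and grip.
It fails at once if another filter cell is moved more than 30 mm (distance of any of amber_cell, blue_cell from where it was at the start of the episode above 0.03 m).
It fails at once if a bystander (bottle, objective, dish, screwdriver, pot) is moved more than 30 mm (distance of any of bottle, objective, dish, driver, pot from where it was at the start of the episode above 0.03 m).
It also fails if it takes over 64 s, if anything falls off the work surface, if the arm or the gripper's body presses on something with over 40 N, if the wrist force passes 120 N, or if a joint passes its speed limit or range.

ROBOT

A 6-joint arm with a two-finger parallel gripper is mounted at the origin on the work surface. World frame = base frame: x ahead of the robot, y to its left, z up, the work surface at z = 0. Lengths are in m, angles in rad, forces in N, time in s.
With the tool pointing down it reaches from about 0.325 to 0.775 m from the base axis. Payload 5.5 kg.
Tool frame: the origin (TCP) lies at the very end of the fingers, on their centre line; the grasp point (between the pads) lies 19 mm behind it; x points along the fingers, y is the direction in which the jaws open and shut, and the axes are right-handed (so a half turn about x gives the same grasp; the last joint's range is limited). The gripper opens to 85 mm and grips with 20 to 120 N. Pads are 22 mm wide; open, the fingers measure 114 mm over their backs; the gripper's body (76 mm by 85 mm) begins 54 mm behind the grasp point. The pads swing forward as they close: fully open they stand 13 mm farther back than shut.
Start: joints at [-1.189, 0.091, 1.231, -0, 1.82, -0.057], TCP at [0.255, -0.543, 0.231] pointing down, gripper open.
Joint ranges: [-2.87, 2.87], [-0.86, 2.18], [0.17, 2.46], [-1.51, 4.65], [0.06, 2.69], [-2.65, 2.65]. Speed limits (rad/s): [2.57, 2.57, 3.01, 3.14, 3.14, 3.14].

INTERFACE

Orientations are given as [roll, pitch, yaw] about the fixed x, y, z axes, in that order (R = Rz(yaw) Ry(pitch) Rx(roll)).
In Python, from bench import manip, imaging, sign_off gives the robot as it stands.
- The arm moves only by the tool arm_command, never from a script. Its arguments are lists of equal length, an entry for each row: "gripper": the finger opening in mm, from 0 to 85.4; "xyz": the shift along the tool's x, y, z in mm, a list of three; "yaw": the turn about the tool's x in rad. A call has 1 to 20 rows; each row is the pose to reach, as a shift and turn from the pose measured when the call began, along the tool's axes at that moment; what a row does not reach only later rows make up. A row lasts 1/10 s, in which the tool goes at most 50 mm and 8.59 degrees, less where a joint would pass 70% of its speed; a pose out of reach is approached as far as the arm can. A call with a gripper value outside its range is refused whole. The fingers move at their own pace and stop on an object; "newtons" is the grip in N (left out, the last holds). Time passes only in rows, so rows that repeat a pose let the fingers close. It gives the time, the measured TCP pose, the force and the opening at its end, in the units of the state.
- manip.get_obs(): the state, without advancing time (a new reading comes with each control period).
- imaging.capture(name): name is "side" or "top"; returns the picture (384x512x3 uint8, red, green, blue); there is no depth.
- imaging.get_calibration(name): a dict with "intrinsics" (3x3 intrinsics, pixels), "view" (4x4, takes a point from world to camera coordinates). Camera axes: x right, y down, z forward; pixel columns grow to the right and rows downward; lengths in m; the calibration is good to about 2 mm. A picture is of the moment at which its call begins. get_calibration takes no time and is no camera call.
- sign_off(): hands the job in, once; it reports no verdict.
The state is a dict: "t": time; "qpos": joint angles; "joint_velocities": joint speeds; "joint_efforts": joint torques, N m; "eef_pos": TCP position; "ee_rot": TCP orientation; "ft_force": force on the tool from outside, world axes, zero at the start; "ft_torque": the same for the moment, N m; "grip_width": finger opening in m.
Only numpy, scipy, OpenCV 4.12 (cv2) and the standard library are available. Lean on these libraries where they do the work, as an engineer would, in place of code of your own. Each camera call takes 0.05 s, during which the arm holds its last target. There are 200 camera calls.

## Working session

There is one attempt and no reset: what is moved stays moved. The work goes in short steps, Python scripts to look and compute and a tool call to move; the robot and the scene stay as the last step left them, time stands still between calls to the robot, and variables do not carry over. Pictures are saved under pics/ and viewed, about 8 in all and at most 12, crops included, and the job is handed in when it is done.

Besides the shell and the picture viewer there is one more tool, called after "Emit:" as name([rows], argument=value, ...), one row to a line, values as JSON. arm_command: Moves the arm, as the interface text tells. Its arguments: {"type":"object","properties":{"gripper":{"type":"array","items":{"type":"number"}},"xyz":{"type":"array","items":{"type":"array","items":{"type":"number"}}},"yaw":{"type":"array","items":{"type":"number"}},"newtons":{"type":"number"}},"required":["gripper","xyz","yaw"]}

```bash
mkdir -p pics; python3 - <<'E'
from bench import manip, imaging
import cv2,numpy as np
for n in("side","top"):
    im=imaging.capture(n); cv2.imwrite(f"pics/{n}0.png",cv2.cvtColor(im,cv2.COLOR_RGB2BGR))
    c=imaging.get_calibration(n); V=np.array(c["view"]); print(n,np.round(c["intrinsics"],1).tolist(),np.round(V,3).tolist(),"cam",-V[:3,:3].T@V[:3,3])
print(manip.get_obs())
E
```

```text
side [[452.5, 0.0, 258.1], [0.0, 452.5, 191.3], [0.0, 0.0, 1.0]] [[-0.676, -0.737, -0.009, 0.351], [-0.467, 0.438, -0.768, 0.369], [0.57, -0.515, -0.64, 0.957], [0.0, 0.0, 0.0, 1.0]] cam [-0.13615184  0.59017687  0.89913871]
top [[425.9, 0.0, 264.8], [0.0, 425.9, 186.8], [0.0, 0.0, 1.0]] [[-0.018, -1.0, -0.005, -0.041], [-0.978, 0.018, -0.206, 0.562], [0.206, 0.001, -0.979, 1.321], [0.0, 0.0, 0.0, 1.0]] cam [ 0.27701979 -0.05199857  1.40783227]
{'t': 0.1, 'qpos': array([-1.18869691e+00,  9.17869460e-02,  1.23175153e+00, -4.83853097e-07,
        1.81979229e+00, -5.66668956e-02]), 'joint_velocities': array([ 8.73364597e-04, -1.29363610e-03, -2.97231927e-03, -3.73737032e-04,
       -1.29450931e-03,  1.07443634e-05]), 'joint_efforts': array([ 1.86426645e-03, -4.60217500e+01, -4.19218540e+01, -1.34567854e-04,
        1.06066288e-02,  1.42000340e-05]), 'eef_pos': array([ 0.25481831, -0.54293008,  0.23026978]), 'ee_rot': array([-1.62719331,  1.56905821,  1.95316554]), 'ft_force': array([ 0.04347123,  0.48350789, -0.05987065]), 'ft_torque': array([ 0.01215458, -0.01370259,  0.00651475]), 'grip_width': 0.08527803729374481}
```

View pics/top0.png

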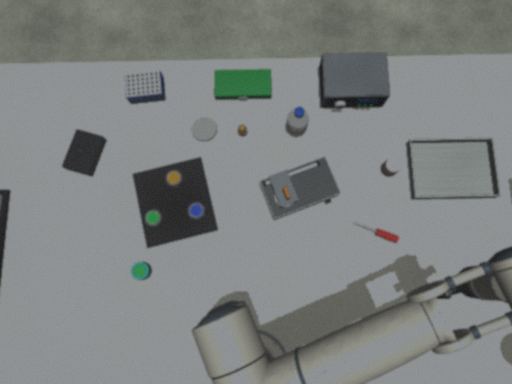

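View pics/side0.png

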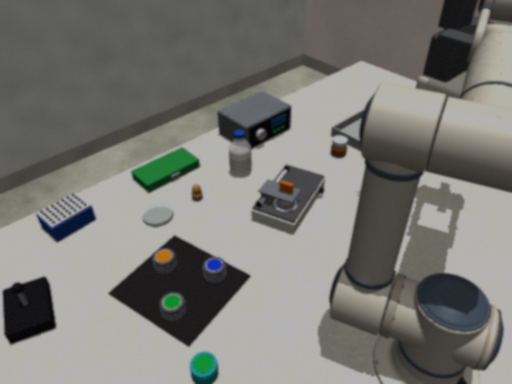

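The top view shows the green cell on the mat at (153,217), the turquoise look-alike off the mat at (141,271), the port around (300,188) and its orange grip at (287,193). The side view agrees: green cell at (172,303), grip at (287,187). I'll zoom in on the port and measure.

```bash
cat > h.py <<'E'
import cv2,numpy as np
from bench import manip, imaging
CAL={n:imaging.get_calibration(n) for n in("side","top")}
def ray(n,p):
    K=np.array(CAL[n]["intrinsics"]);V=np.array(CAL[n]["view"]);R=V[:3,:3]
    return -R.T@V[:3,3], R.T@np.linalg.inv(K)@[p[0],p[1],1]
def onz(n,p,z):
    o,d=ray(n,p); return o+d*(z-o[2])/d[2]
def tri(pt,ps):
    A=np.zeros((3,3));b=np.zeros(3)
    for n,p in(("top",pt),("side",ps)):
        o,d=ray(n,p);d/=np.linalg.norm(d);M=np.eye(3)-np.outer(d,d);A+=M;b+=M@o
    return np.linalg.solve(A,b)
def proj(n,X):
    K=np.array(CAL[n]["intrinsics"]);V=np.array(CAL[n]["view"]);c=V[:3,:3]@X+V[:3,3];q=K@c;return q[:2]/q[2]
def blobs(im,lo,hi,amin=10):
    hsv=cv2.cvtColor(im,cv2.COLOR_RGB2HSV);m=cv2.inRange(hsv,np.array(lo),np.array(hi))
    k,_,s,c=cv2.connectedComponentsWithStats(m)
    return [(np.round(c[i],1).tolist(),s[i].tolist()) for i in range(1,k) if s[i][4]>=amin]
E
python3 - <<'E'
from h import *
I={}
for n in("top","side"):
    im=I[n]=cv2.cvtColor(cv2.imread(f"pics/{n}0.png"),cv2.COLOR_BGR2RGB)
    print(n,"orange",blobs(im,(5,150,120),(20,255,255)),"green",blobs(im,(55,120,80),(90,255,255)),"blue",blobs(im,(110,150,100),(130,255,255)))
a=cv2.resize(I["top"][145:225,250:350],None,fx=6,fy=6,interpolation=cv2.INTER_CUBIC)
cv2.imwrite("pics/tc.png",a[:,:,::-1])
b=cv2.resize(I["side"][160:235,240:340],None,fx=6,fy=6,interpolation=cv2.INTER_CUBIC)
cv2.imwrite("pics/sc.png",b[:,:,::-1])
E
```

```text
top orange [([285.8, 191.6], [284, 188, 4, 8, 10])] green [([242.5, 82.8], [215, 70, 56, 26, 1346]), ([152.4, 217.2], [147, 212, 11, 11, 93]), ([140.1, 270.4], [132, 263, 17, 16, 214])] blue [([298.9, 111.8], [295, 108, 8, 8, 49]), ([195.7, 210.0], [191, 206, 10, 9, 70])]
side orange [([286.4, 182.9], [280, 180, 13, 6, 40]), ([195.9, 186.9], [194, 186, 5, 3, 10]), ([163.3, 255.4], [156, 250, 15, 11, 122])] green [([164.1, 166.2], [133, 149, 65, 36, 1061]), ([171.6, 301.1], [164, 295, 16, 13, 165]), ([203.3, 364.8], [191, 352, 26, 26, 534])] blue [([238.8, 132.1], [234, 130, 10, 6, 42]), ([213.9, 264.2], [207, 259, 15, 11, 123])]
```

View pics/tc.png

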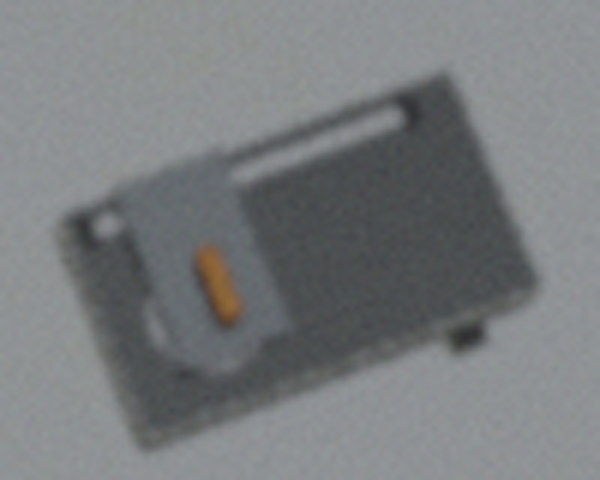

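View pics/sc.png

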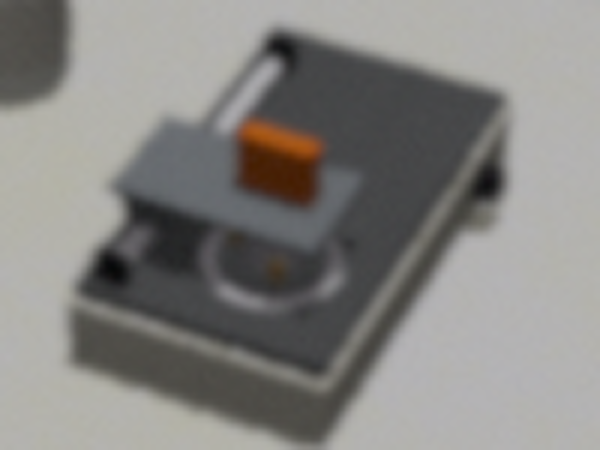

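The top crop shows the deck corners at crop pixels (62,215), (448,72), (538,283), (148,435), and the rail on the far side. The side crop shows them at (80,292), (280,35), (508,100), (322,380). The grip's top is at about (219,285) in the top crop and (283,137) in the side crop.

```bash
python3 - <<'E'
from h import *
f=lambda p,o:((p[0]+.5)/6-.5+o[0],(p[1]+.5)/6-.5+o[1])
T=[f(p,(250,145)) for p in((62,215),(448,72),(538,283),(148,435))]
S=[f(p,(240,160)) for p in((80,292),(280,35),(508,100),(322,380))]
L=np.array([(80,60),(80,-176),(-55,-176),(-55,60)])/1000.
def fit(L,W):
    lc,wc=L.mean(0),W.mean(0);a=L-lc;b=W-wc
    yaw=np.arctan2((a[:,0]*b[:,1]-a[:,1]*b[:,0]).sum(),(a*b).sum())
    R=np.array([[np.cos(yaw),-np.sin(yaw)],[np.sin(yaw),np.cos(yaw)]]);t=wc-R@lc
    return yaw,t,np.round(1000*(W-(L@R.T+t)),1).tolist()
Wt=np.array([onz("top",p,.05)[:2] for p in T]);Ws=np.array([onz("side",p,.05)[:2] for p in S])
for n,W in(("top",Wt),("side",Ws),("avg",(Wt+Ws)/2)): print(n,fit(L,W))
print("tri z",[np.round(tri(a,b),4).tolist() for a,b in zip(T,S)])
g=f((219,285),(250,145));gs=f((283,137),(240,160))
print("grip",onz("top",g,.124),onz("side",gs,.124),tri(g,gs))
for n,a,b in(("green",(152.4,217.2),(171.6,301.1)),("blue",(195.7,210),(213.9,264.2))):
    print(n,tri(a,b),onz("top",a,.046),onz("side",b,.046))
E
```

```text
top (np.float64(0.3495730724173961), array([ 0.53082237, -0.11388959]), [[-1.2, -5.2], [-5.2, 2.7], [2.3, 5.7], [4.2, -3.2]])
side (np.float64(0.3491574854092369), array([ 0.5240584 , -0.10910464]), [[-2.9, -7.0], [-5.5, 3.3], [3.1, 4.5], [5.4, -0.8]])
avg (np.float64(0.34936547154398945), array([ 0.52744038, -0.11149712]), [[-2.1, -6.1], [-5.4, 3.0], [2.7, 5.1], [4.8, -2.0]])
tri z [[0.5841, -0.0367, 0.0426], [0.6623, -0.251, 0.0421], [0.5417, -0.2942, 0.044], [0.464, -0.0798, 0.0404]]
grip [ 0.52926429 -0.11606541  0.124     ] [ 0.52907063 -0.11662362  0.124     ] [ 0.52899912 -0.11619495  0.12433835]
green [0.47006996 0.31300486 0.04613644] [0.47004588 0.31299759 0.046     ] [0.4702197  0.31299464 0.046     ]
blue [0.49095025 0.17372641 0.04642017] [0.4909563  0.17374257 0.046     ] [0.4913293  0.17356335 0.046     ]
```

```bash
cat >> h.py <<'E'
from scipy.spatial.transform import Rotation as Ro
def plan(target,jaw):
    """tool shift (mm) and turn to TCP target with jaws along world angle jaw (mod pi)"""
    o=manip.get_obs();R=Ro.from_euler("xyz",o["ee_rot"]).as_matrix()
    s=R.T@(np.array(target)-o["eef_pos"])*1000
    u=R.T@[np.cos(jaw),np.sin(jaw),0];a=np.arctan2(u[2],u[1]);a=(a+np.pi/2)%np.pi-np.pi/2
    print("t",o["t"],"pos",np.round(o["eef_pos"],4),"F",np.round(o["ft_force"],1),"w",round(o["grip_width"],4),"q6",round(o["qpos"][5],3),"toolY",round(np.arctan2(R[1,1],R[0,1]),3),"tilt",np.round(R[:,0],3))
    print("shift",np.round(s,1),"turn",round(a,3), "tool z world", np.round(R[:,2],3))
E
python3 -c "
from h import *
plan((.529,-.1163,.19),.349+np.pi/2)"
```

```text
t 0.1 pos [ 0.2548 -0.5429  0.2303] F [ 0.   0.5 -0.1] w 0.0853 q6 -0.057 toolY -1.132 tilt [-0.001  0.002 -1.   ]
shift [  40.8 -269.7 -429.4] turn 0.09 tool z world [-0.905 -0.425 -0.   ]
```

Emit:
arm_command([
  [0, -10, -16],
  [2, -28, -44],
  [5, -48, -76],
  [8, -68, -108],
  [11, -88, -140],
  [14, -108, -172],
  [17, -128, -204],
  [20, -148, -236],
  [23, -168, -268],
  [26, -188, -300],
  [30, -208, -332],
  [33, -228, -363],
  [36, -248, -395],
  [38, -262, -417],
  [40, -269, -428],
  [41, -270, -429],
  [41, -270, -429],
  [41, -270, -429],
], gripper=[45, 45, 45, 45, 45, 45, 45, 45, 45, 45, 45, 45, 45, 45, 45, 45, 45, 45], yaw=[0.01, 0.02, 0.03, 0.04, 0.05, 0.06, 0.07, 0.08, 0.09, 0.09, 0.09, 0.09, 0.09, 0.09, 0.09, 0.09, 0.09, 0.09])

```text
t: 1.9
eef_pos: [0.528, -0.1173, 0.1898]
ee_rot: [-1.297, 1.569, 2.192]
ft_force: [-0.4, -0.0, -0.3]
grip_width: 0.0448
```

```bash
python3 -c "
from h import *
plan((.529,-.1163,.096),.349+np.pi/2)
for n in('top','side'):
    im=imaging.capture(n); cv2.imwrite(f'pics/{n}1.png',im[:,:,::-1])
im=imaging.capture('side'); cv2.imwrite('pics/s1.png',cv2.resize(im[100:260,200:400],None,fx=3,fy=3)[:,:,::-1])
"
```

```text
t 1.9 pos [ 0.528  -0.1173  0.1898] F [-0.4 -0.  -0.3] w 0.0448 q6 0.941 toolY -1.223 tilt [-0.001  0.001 -1.   ]
shift [93.8 -0.5 -1.4] turn -0.002 tool z world [-0.94 -0.34  0.  ]
```

View pics/s1.png

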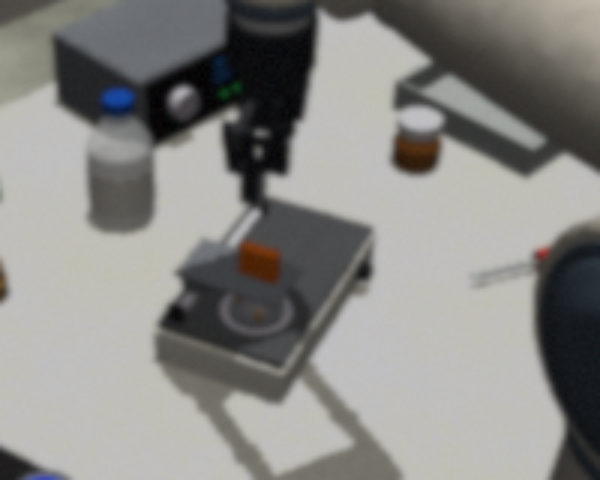

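The fingers hang over the orange grip (grip at about (258,262) in the crop) and the jaws are aligned with it. I'll go down and pinch.

Emit:
arm_command([
  [15, 0, -1],
  [35, 0, -1],
  [55, 0, -1],
  [75, 0, -1],
  [90, 0, -1],
  [94, 0, -1],
  [94, 0, -1],
  [94, 0, -1],
  [94, 0, -1],
  [94, 0, -1],
  [94, 0, -1],
  [94, 0, -1],
], gripper=[45, 45, 45, 45, 45, 45, 5, 5, 5, 5, 5, 5], yaw=[0, 0, 0, 0, 0, 0, 0, 0, 0, 0, 0, 0], newtons=25)

```text
t: 3.25
eef_pos: [0.5296, -0.117, 0.0973]
ee_rot: [3.112, 1.569, 0.318]
ft_force: [-0.4, -1.4, 4.6]
grip_width: 0.0115
```

```bash
python3 -c "
from h import *
o=manip.get_obs()['eef_pos'];plan(o+.12*np.array([.342,-.94,0]),.349+np.pi/2)"
```

```text
t 3.25 pos [ 0.5296 -0.117   0.0973] F [-0.4 -1.4  4.6] w 0.0115 q6 0.943 toolY -1.224 tilt [ 0.002  0.001 -1.   ]
shift [  0.  120.   -0.2] turn -0.002 tool z world [-0.94  -0.34  -0.002]
```

Emit:
arm_command([
  [0, 5, 0],
  [0, 15, 0],
  [0, 25, 0],
  [0, 35, 0],
  [0, 45, 0],
  [0, 55, 0],
  [0, 65, 0],
  [0, 75, 0],
  [0, 85, 0],
  [0, 94, 0],
  [0, 102, 0],
  [0, 109, 0],
  [0, 114, 0],
  [0, 118, 0],
  [0, 120, 0],
  [0, 120, 0],
], gripper=[5, 5, 5, 5, 5, 5, 5, 5, 5, 5, 5, 5, 5, 5, 5, 5], yaw=[0, 0, 0, 0, 0, 0, 0, 0, 0, 0, 0, 0, 0, 0, 0, 0])

```text
t: 4.85
eef_pos: [0.5699, -0.2278, 0.0973]
ee_rot: [-1.846, 1.566, 1.645]
ft_force: [-2.8, 10.4, 5.6]
grip_width: 0.0115
```

```bash
python3 -c "
from h import *
o=manip.get_obs()['eef_pos'];plan(o+.01*np.array([.342,-.94,0]),.349+np.pi/2)
print((o-[.5296,-.117,.0973])*1000)"
```

```text
t 4.85 pos [ 0.5699 -0.2278  0.0973] F [-2.8 10.4  5.6] w 0.0115 q6 0.784 toolY -1.222 tilt [-0.     0.005 -1.   ]
shift [-0. 10. -0.] turn -0.0 tool z world [-0.94  -0.341 -0.001]
[ 4.03211638e+01 -1.10762902e+02  3.31298184e-02]
```

Emit:
arm_command([
  [0, 2, 0],
  [0, 4, 0],
  [0, 5, 0],
  [0, 5, 0],
  [0, 5, 0],
], gripper=[5, 5, 5, 5, 5], yaw=[0, 0, 0, 0, 0])

```text
t: 5.35
eef_pos: [0.5699, -0.2278, 0.0973]
ee_rot: [-1.496, 1.557, 1.997]
ft_force: [-9.3, 19.2, 8.8]
grip_width: 0.012
```

The shutter is on its end stop: it has not moved under about 20 N. I'll release it and rise.

Emit:
arm_command([
  [0, 0, 0],
  [0, 0, 0],
  [0, 0, 0],
  [0, 0, 0],
  [-10, 0, 0],
  [-30, 0, 0],
  [-55, 0, 0],
  [-80, 0, 0],
  [-100, 0, 0],
  [-110, 0, 0],
  [-110, 0, 0],
  [-110, 0, 0],
], gripper=[5, 30, 45, 45, 45, 45, 60, 80, 85, 85, 85, 85], yaw=[0, 0, 0, 0, 0, 0, 0, 0, 0, 0, 0, 0])

```text
t: 6.55
eef_pos: [0.5704, -0.2293, 0.2065]
ee_rot: [-1.45, 1.556, 2.043]
ft_force: [0.6, 0.8, -1.1]
grip_width: 0.085
```

```bash
python3 -c "
from h import *
plan((.470,.313,.2),1.63)"
```

```text
t 6.55 pos [ 0.5704 -0.2293  0.2065] F [ 0.6  0.8 -1.1] w 0.085 q6 0.779 toolY -1.22 tilt [-0.007  0.013 -1.   ]
shift [  14.3 -543.5  -92.3] turn 0.292 tool z world [-0.939 -0.344  0.002]
```

Emit:
arm_command([
  [0, -15, -2],
  [1, -45, -7],
  [2, -80, -13],
  [3, -115, -19],
  [4, -150, -25],
  [5, -185, -31],
  [6, -220, -37],
  [7, -255, -43],
  [8, -290, -49],
  [9, -325, -55],
  [10, -360, -61],
  [11, -395, -67],
  [12, -430, -73],
  [13, -465, -79],
  [14, -500, -85],
  [14, -525, -89],
  [14, -538, -91],
  [14, -543, -92],
  [14, -543, -92],
  [14, -543, -92],
], gripper=[85, 85, 85, 85, 85, 85, 85, 85, 85, 85, 85, 85, 85, 85, 85, 85, 85, 85, 85, 85], yaw=[0.02, 0.04, 0.06, 0.08, 0.1, 0.12, 0.14, 0.16, 0.18, 0.2, 0.22, 0.24, 0.26, 0.28, 0.29, 0.29, 0.29, 0.29, 0.29, 0.29])

```text
t: 8.55
eef_pos: [0.4702, 0.3114, 0.2001]
ee_rot: [-1.127, 1.557, 2.074]
ft_force: [-0.0, -0.5, 0.0]
grip_width: 0.0855
```

```bash
python3 -c "
from h import *
plan((.470,.313,.012),1.63)
a=imaging.capture('top');b=imaging.capture('side')
cv2.imwrite('pics/t2.png',a[:,:,::-1]);cv2.imwrite('pics/s2.png',b[:,:,::-1])
ca=cv2.resize(a[150:220,255:345],None,fx=6,fy=6,interpolation=cv2.INTER_CUBIC)
cb=cv2.resize(b[155:235,245:335],None,fx=6,fy=6,interpolation=cv2.INTER_CUBIC)
cv2.imwrite('pics/c2.png',np.vstack([ca,cb])[:,:,::-1][:900])
cv2.imwrite('pics/c2t.png',ca[:,:,::-1]);cv2.imwrite('pics/c2s.png',cb[:,:,::-1])
"
```

```text
t 8.55 pos [0.4702 0.3114 0.2001] F [-0.  -0.5  0. ] w 0.0855 q6 2.029 toolY -1.511 tilt [-0.007  0.012 -1.   ]
shift [188.1   0.8  -1. ] turn 0.001 tool z world [-0.998 -0.06   0.006]
```

View pics/c2t.png

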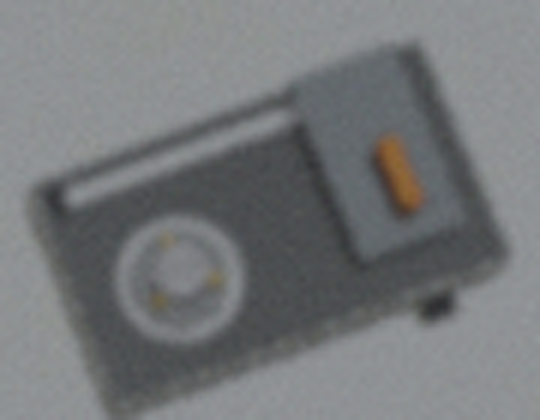

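View pics/c2s.png

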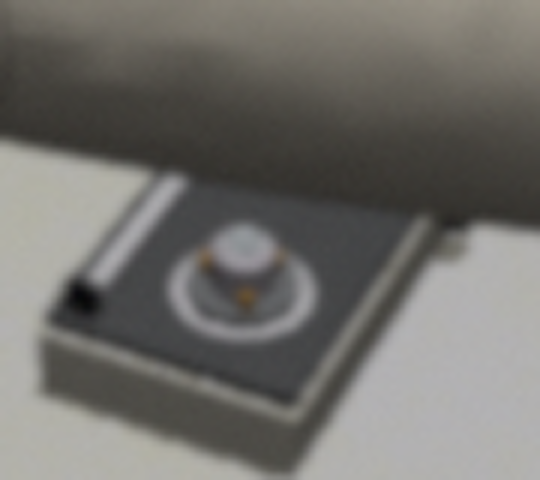

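The shutter is clear of the spigot. The white ring on the deck is centred at about (180,278) in the top crop and (242,285) in the side crop. The spigot's top is at (184,270) and (246,246), and the three brass lugs are visible.

```bash
python3 - <<'E'
from h import *
f=lambda p,o:((p[0]+.5)/6-.5+o[0],(p[1]+.5)/6-.5+o[1])
O={"top":(255,150),"side":(245,155)}
for n,w,c,s,r in(("top","t",(180,278),(184,270),(40,40)),("side","s",(242,285),(246,246),(30,25))):
    im=cv2.imread(f"pics/c2{w}.png");g=cv2.GaussianBlur(cv2.cvtColor(im,cv2.COLOR_BGR2GRAY),(0,0),3).astype(float)
    pts=[]
    for a in np.linspace(0,2*np.pi,72,endpoint=False):  # brightest point of ring along each radius
        k=np.arange(52,80); sx,sy=(1,1) if n=="top" else (1.18,.84)
        x=c[0]+k*np.cos(a)*sx;y=c[1]+k*np.sin(a)*sy
        v=g[y.round().astype(int),x.round().astype(int)];j=v.argmax()
        if 0<j<len(k)-1: pts.append((x[j],y[j]))
    e=cv2.fitEllipseAMS(np.array(pts,np.float32)) if pts else None
    print(n,len(pts),e,"ring",onz(n,f(e[0],O[n]),.05),"spig",onz(n,f(s,O[n]),.08))
p=[onz("top",f(q,O["top"]),.064)[:2] for q in((167,240),(217,281),(159,301))]
print("lugs mean",np.mean(p,0))
P=np.array([.5699,-.2278]);print("shutter-based",P+.12*np.array([-.342,.94]))
E
```

```text
top 55 ((179.30545043945312, 278.8854675292969), (107.65219116210938, 108.71187591552734), 100.44475555419922) ring [ 0.53075014 -0.11415612  0.05      ] spig [ 0.52987651 -0.11539346  0.08      ]
side 41 ((242.40806579589844, 286.57965087890625), (93.62637329101562, 127.29582977294922), 91.0069808959961) ring [ 0.53209675 -0.11586707  0.05      ] spig [ 0.52760481 -0.11248842  0.08      ]
lugs mean [ 0.53080405 -0.11449147]
shutter-based [ 0.52886 -0.115  ]
```

Emit:
arm_command([
  [10, 0, -1],
  [40, 1, -1],
  [75, 1, -1],
  [110, 1, -1],
  [145, 1, -1],
  [170, 1, -1],
  [183, 1, -1],
  [188, 1, -1],
  [188, 1, -1],
  [188, 1, -1],
  [188, 1, -1],
  [188, 1, -1],
  [188, 1, -1],
  [188, 1, -1],
  [188, 1, -1],
], gripper=[85, 85, 85, 85, 85, 85, 85, 85, 50, 50, 50, 50, 50, 50, 50], yaw=[0, 0, 0, 0, 0, 0, 0, 0, 0, 0, 0, 0, 0, 0, 0], newtons=50)

```text
t: 10.15
eef_pos: [0.4715, 0.3135, 0.0147]
ee_rot: [-1.441, 1.556, 1.76]
ft_force: [0.4, -0.5, 6.9]
grip_width: 0.055
```

Emit:
arm_command([
  [-5, 0, 0],
  [-20, 0, 0],
  [-50, 0, 0],
  [-85, 0, 0],
  [-120, 0, 0],
  [-145, 0, 0],
  [-150, 0, 0],
  [-150, 0, 0],
], gripper=[50, 50, 50, 50, 50, 50, 50, 50], yaw=[0, 0, 0, 0, 0, 0, 0, 0])

```text
t: 10.95
eef_pos: [0.4722, 0.3115, 0.1659]
ee_rot: [-1.569, 1.555, 1.633]
ft_force: [-0.5, 0.0, -3.1]
grip_width: 0.0554
```

```bash
python3 -c "
from h import *
plan((.530,-.1147,.165),1.63-.798)
for n in('top','side'):
    im=imaging.capture(n);cv2.imwrite(f'pics/{n}3.png',im[:,:,::-1]);print(n,blobs(im,(55,120,60),(90,255,255)))
"
```

```text
t 10.95 pos [0.4722 0.3115 0.1659] F [-0.5  0.  -3.1] w 0.0554 q6 2.027 toolY -1.511 tilt [-0.001  0.016 -1.   ]
shift [ -5.9 428.8 -32.2] turn 0.799 tool z world [-0.998 -0.06   0.   ]
top [([242.5, 82.9], [215, 70, 56, 27, 1361])]
side [([183.4, 152.2], [176, 149, 17, 8, 63]), ([172.1, 169.1], [167, 165, 14, 10, 84]), ([163.0, 256.3], [154, 250, 18, 13, 179]), ([203.5, 365.4], [191, 352, 26, 28, 578])]
```

```bash
python3 -c "
import cv2
im=cv2.imread('pics/side3.png');cv2.imwrite('pics/v3.png',cv2.resize(im[120:330,80:300],None,fx=2.7,fy=2.7,interpolation=cv2.INTER_CUBIC))"
```

```text
(no output)
```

View pics/v3.png

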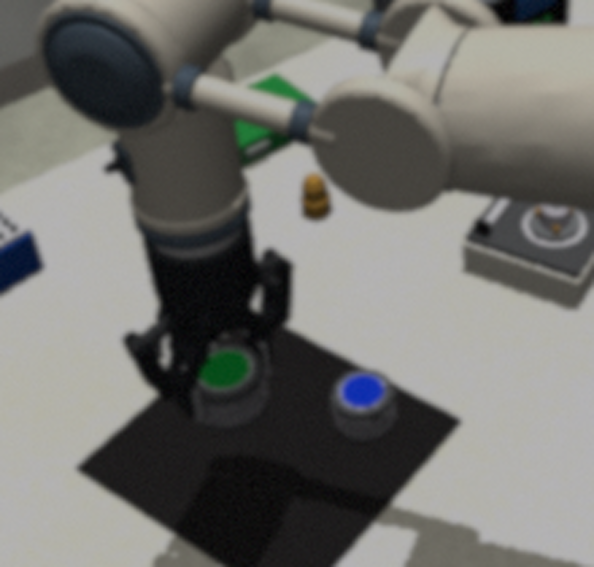

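The green cell is held level in the jaws (glass at (224,369) in the crop, full-image (163,256)). The blue cell and objective have not been disturbed. I'll check the in-hand offset.

```bash
python3 -c "
from h import *
for z in(.193,.197,.201): print(onz('side',(163.0,256.3),z))
print(onz('side',(171.6,301.1),.046))
plan((.530,-.1147,.165),1.63-.798)
"
```

```text
[0.47262136 0.30973348 0.193     ]
[0.4691729  0.31132208 0.197     ]
[0.46572443 0.31291069 0.201     ]
[0.4702197  0.31299464 0.046     ]
t 11.05 pos [0.4713 0.311  0.1628] F [-0.1  0.3 -1.8] w 0.055 q6 2.027 toolY -1.511 tilt [-0.005  0.013 -1.   ]
shift [ -8.2 428.3 -33.2] turn 0.799 tool z world [-0.998 -0.06   0.004]
```

Emit:
arm_command([
  [0, 8, -1],
  [-1, 25, -2],
  [-2, 50, -4],
  [-2, 78, -6],
  [-3, 106, -8],
  [-3, 134, -10],
  [-4, 162, -12],
  [-4, 190, -15],
  [-5, 218, -17],
  [-5, 246, -19],
  [-6, 274, -21],
  [-6, 302, -23],
  [-7, 330, -26],
  [-7, 358, -28],
  [-8, 385, -30],
  [-8, 407, -32],
  [-8, 420, -33],
  [-8, 426, -33],
  [-8, 428, -33],
  [-8, 428, -33],
], gripper=[50, 50, 50, 50, 50, 50, 50, 50, 50, 50, 50, 50, 50, 50, 50, 50, 50, 50, 50, 50], yaw=[0.02, 0.06, 0.1, 0.15, 0.2, 0.25, 0.3, 0.35, 0.4, 0.45, 0.5, 0.55, 0.6, 0.65, 0.7, 0.74, 0.77, 0.79, 0.8, 0.8])

```text
t: 13.05
eef_pos: [0.5297, -0.114, 0.1647]
ee_rot: [-0.45, 1.556, 1.951]
ft_force: [-0.6, 0.1, -1.1]
grip_width: 0.0549
```

```bash
python3 -c "
from h import *
plan((.530,-.1147,.091),1.63-.798)
for n in('top','side'):
    im=imaging.capture(n);cv2.imwrite(f'pics/{n}4.png',im[:,:,::-1]);print(n,[b for b in blobs(im,(55,120,40),(90,255,255))])
plan((.530,-.1147,.091),1.63-.798)
"
```

```text
t 13.05 pos [ 0.5297 -0.114   0.1647] F [-0.6  0.1 -1.1] w 0.0549 q6 2.03 toolY -2.311 tilt [-0.005  0.014 -1.   ]
shift [73.7  0.7 -1.7] turn -0.001 tool z world [-0.738  0.674  0.013]
top [([242.6, 82.9], [215, 70, 56, 27, 1360]), ([140.2, 270.4], [132, 263, 17, 16, 216])]
side [([164.6, 168.5], [133, 149, 65, 42, 1345]), ([286.5, 161.5], [280, 158, 14, 8, 85]), ([203.7, 367.8], [191, 352, 26, 32, 684])]
t 13.15 pos [ 0.5298 -0.1136  0.1649] F [-0.1 -0.7 -0.9] w 0.0552 q6 2.03 toolY -2.31 tilt [-0.005  0.014 -1.   ]
shift [73.8  1.2 -1.9] turn -0.0 tool z world [-0.739  0.673  0.013]
```

Emit:
arm_command([
  [8, 0, -1],
  [22, 1, -2],
  [40, 1, -2],
  [56, 1, -2],
  [66, 1, -2],
  [70, 1, -2],
  [72, 1, -2],
  [74, 1, -2],
  [76, 1, -2],
  [78, 1, -2],
  [80, 1, -2],
  [82, 1, -2],
  [84, 1, -2],
  [85, 1, -2],
  [85, 1, -2],
], gripper=[50, 50, 50, 50, 50, 50, 50, 50, 50, 50, 50, 50, 50, 50, 50], yaw=[0, 0, 0, 0, 0, 0, 0, 0, 0, 0, 0, 0, 0, 0, 0])

```text
t: 14.65
eef_pos: [0.53, -0.1145, 0.0796]
ee_rot: [-0.44, 1.556, 1.963]
ft_force: [-0.0, 0.6, -2.5]
grip_width: 0.0548
```

```bash
python3 -c "
from h import *
plan((.530,-.1147,.072),1.63-.798);print(manip.get_obs()['ft_torque'])
"
```

```text
t 14.65 pos [ 0.53   -0.1145  0.0796] F [-0.   0.6 -2.5] w 0.0548 q6 2.027 toolY -2.31 tilt [-0.006  0.014 -1.   ]
shift [ 7.5  0.2 -0.2] turn -0.0 tool z world [-0.739  0.673  0.014]
[-0.02740067 -0.02860587  0.03032891]
```

Emit:
arm_command([
  [2, 0, 0],
  [4, 0, 0],
  [6, 0, 0],
  [7.5, 0, 0],
  [8.5, 0, 0],
  [9.5, 0, 0],
  [10, 0, 0],
  [10, 0, 0],
], gripper=[50, 50, 50, 50, 50, 50, 50, 50], yaw=[0, 0, 0, 0, 0, 0, 0, 0])

```text
t: 15.45
eef_pos: [0.53, -0.1144, 0.07]
ee_rot: [-0.465, 1.556, 1.938]
ft_force: [-1.7, 0.5, 2.4]
grip_width: 0.055
```

Light contact on the lugs at about 5 N. I'll sweep in small turns and watch the force and height.

Emit:
arm_command([
  [0.5, 0, 0],
  [0.5, 0, 0],
  [0.5, 0, 0],
  [0.5, 0, 0],
], gripper=[50, 50, 50, 50], yaw=[-0.06, -0.12, -0.18, -0.18])

```text
t: 15.85
eef_pos: [0.5306, -0.1146, 0.0702]
ee_rot: [-0.753, 1.557, 1.83]
ft_force: [0.8, -0.3, 1.1]
grip_width: 0.0549
```

Emit:
arm_command([
  [0, 0, 0],
  [0, 0, 0],
  [0, 0, 0],
  [0, 0, 0],
], gripper=[50, 50, 50, 50], yaw=[-0.06, -0.12, -0.18, -0.18])

```text
t: 16.25
eef_pos: [0.5309, -0.1147, 0.0705]
ee_rot: [-0.986, 1.558, 1.777]
ft_force: [-0.2, -0.5, 2.2]
grip_width: 0.0549
```

```bash
python3 -c "
from h import *
plan((.530,-.1145,.069),1.63-.798);print(manip.get_obs()['ft_torque'])
"
```

```text
t 16.25 pos [ 0.5309 -0.1147  0.0705] F [-0.2 -0.5  2.2] w 0.0549 q6 1.667 toolY -1.95 tilt [-0.003  0.013 -1.   ]
shift [1.5 0.2 0.9] turn 0.359 tool z world [-0.929  0.37   0.007]
[ 0.02727126 -0.09434088 -0.01100433]
```

Emit:
arm_command([
  [1.5, 0, 0],
  [2, 0, 0],
  [2, 0, 0],
  [2, 0, 0],
], gripper=[50, 50, 50, 50], yaw=[-0.06, -0.12, -0.18, -0.18])

```text
t: 16.65
eef_pos: [0.5313, -0.1147, 0.0691]
ee_rot: [-1.26, 1.558, 1.68]
ft_force: [0.6, -0.5, 3.5]
grip_width: 0.0552
```

Emit:
arm_command([
  [0.5, 0, 0],
  [0.5, 0, 0],
  [0.5, 0, 0],
  [0.5, 0, 0],
], gripper=[50, 50, 50, 50], yaw=[-0.06, -0.12, -0.18, -0.18])

```text
t: 17.05
eef_pos: [0.5317, -0.1147, 0.0691]
ee_rot: [-1.508, 1.558, 1.61]
ft_force: [0.1, -0.1, 4.2]
grip_width: 0.055
```

Emit:
arm_command([
  [0.5, 0, 0],
  [0.5, 0, 0],
  [0.5, 0, 0],
  [0.5, 0, 0],
], gripper=[50, 50, 50, 50], yaw=[-0.06, -0.12, -0.18, -0.18])

```text
t: 17.45
eef_pos: [0.5319, -0.1149, 0.0689]
ee_rot: [-1.742, 1.559, 1.553]
ft_force: [1.5, -1.2, 2.5]
grip_width: 0.055
```

```bash
python3 -c "
from h import *
plan((.5303,-.1147,.0685),1.63-.798);print(manip.get_obs()['ft_torque'])
"
```

```text
t 17.45 pos [ 0.5319 -0.1149  0.0689] F [ 1.5 -1.2  2.5] w 0.055 q6 1.134 toolY -1.417 tilt [ 0.     0.012 -1.   ]
shift [ 0.4 -0.4  1.5] turn 0.892 tool z world [-0.988 -0.153 -0.002]
[-0.06675133 -0.14566015 -0.04255207]
```

Emit:
arm_command([
  [0.5, 0, 0.5],
  [0.7, 0, 1],
  [0.7, 0, 1],
  [0.7, 0, 1],
], gripper=[50, 50, 50, 50], yaw=[-0.06, -0.12, -0.18, -0.18])

```text
t: 17.85
eef_pos: [0.5302, -0.1147, 0.067]
ee_rot: [-1.764, 1.558, 1.708]
ft_force: [-0.2, -0.4, -2.1]
grip_width: 0.055
```

Emit:
arm_command([
  [0.5, 0, 0],
  [0.5, 0, 0],
  [0.5, 0, 0],
  [0.5, 0, 0],
], gripper=[50, 50, 50, 50], yaw=[-0.06, -0.12, -0.18, -0.18])

```text
t: 18.25
eef_pos: [0.5308, -0.1138, 0.0658]
ee_rot: [-2.028, 1.556, 1.621]
ft_force: [4.5, 1.8, -2.6]
grip_width: 0.0548
```

Emit:
arm_command([
  [0.5, 0, 0],
  [0.5, 0, 0],
  [0.5, 0, 0],
  [0.5, 0, 0],
], gripper=[50, 50, 50, 50], yaw=[-0.06, -0.12, -0.18, -0.18])

```text
t: 18.65
eef_pos: [0.5306, -0.1138, 0.0653]
ee_rot: [-2.186, 1.556, 1.638]
ft_force: [-0.4, 0.6, 1.0]
grip_width: 0.0552
```

```bash
python3 -c "
from h import *
plan((.5303,-.1147,.0685),1.63-.798);print(manip.get_obs()['ft_torque'])
"
```

```text
t 18.65 pos [ 0.5306 -0.1138  0.0653] F [-0.4  0.6  1. ] w 0.0552 q6 0.605 toolY -0.889 tilt [-0.001  0.015 -1.   ]
shift [-3.2  0.4  0.8] turn 1.421 tool z world [-0.776 -0.63  -0.009]
[ 0.08471754  0.10573018 -1.14901765]
```

The force fell to zero load and the height dropped, so the keyways have gone over the lugs. A torque of -1.15 Nm from my over-turn confirms it. I'll turn back a little to relieve it.

Emit:
arm_command([
  [0, 0, 0],
  [0, 0, 0],
  [0, 0, 0],
  [0, 0, 0],
], gripper=[50, 50, 50, 50], yaw=[0.05, 0.1, 0.12, 0.12])

```text
t: 19.05
eef_pos: [0.5305, -0.1138, 0.065]
ee_rot: [-2.029, 1.556, 1.673]
ft_force: [-0.2, 0.4, -0.8]
grip_width: 0.0551
```

```bash
python3 -c "
from h import *
plan((.5303,-.1147,.0585),1.63-.798);print(manip.get_obs()['ft_torque'])
"
```

```text
t 19.05 pos [ 0.5305 -0.1138  0.065 ] F [-0.2  0.4 -0.8] w 0.0551 q6 0.727 toolY -1.01 tilt [-0.002  0.015 -1.   ]
shift [6.5 0.8 0.7] turn 1.3 tool z world [-0.847 -0.532 -0.007]
[-0.02729077 -0.03557956 -0.02265059]
```

Emit:
arm_command([
  [1, 0.3, 0.3],
  [2, 0.5, 0.5],
  [3, 0.5, 0.5],
  [4, 0.5, 0.5],
  [5, 0.5, 0.5],
  [6, 0.5, 0.5],
  [6.5, 0.5, 0.5],
  [6.5, 0.5, 0.5],
], gripper=[50, 50, 50, 50, 50, 50, 50, 50], yaw=[0, 0, 0, 0, 0, 0, 0, 0], newtons=80)

```text
t: 19.85
eef_pos: [0.5307, -0.1141, 0.0593]
ee_rot: [-2.109, 1.555, 1.593]
ft_force: [-1.1, 3.4, 6.9]
grip_width: 0.0548
```

Emit:
arm_command([
  [1, 0, 0],
  [2, 0, 0],
  [2, 0, 0],
], gripper=[50, 50, 50], yaw=[0, 0, 0])

```text
t: 20.15
eef_pos: [0.5311, -0.1142, 0.0589]
ee_rot: [-2.199, 1.556, 1.504]
ft_force: [-2.3, 2.0, 8.4]
grip_width: 0.0544
```

Emit:
arm_command([
  [2, 0, 0],
  [4, 0, 0],
  [4, 0, 0],
], gripper=[50, 50, 50], yaw=[0, 0, 0])

```text
t: 20.45
eef_pos: [0.5312, -0.1142, 0.0588]
ee_rot: [-2.312, 1.557, 1.391]
ft_force: [-9.8, 4.0, 21.5]
grip_width: 0.0543
```

```bash
python3 -c "
from h import *
plan((.5303,-.1147,.0585),1.63-.798);print(manip.get_obs()['ft_torque'])
"
```

```text
t 20.45 pos [ 0.5312 -0.1142  0.0588] F [-9.8  4.  21.5] w 0.0543 q6 0.725 toolY -1.009 tilt [ 0.003  0.014 -1.   ]
shift [ 0.3 -0.1  1.1] turn 1.3 tool z world [-0.847 -0.532 -0.01 ]
[ 0.52322967  1.75673667 -0.08484515]
```

Emit:
arm_command([
  [2, 0, 0.5],
  [2.5, 0, 0.7],
  [2.5, 0, 0.7],
  [2.5, 0, 0.7],
  [2.5, 0, 0.7],
], gripper=[50, 50, 50, 50, 50], yaw=[0, 0, 0, 0, 0])

```text
t: 20.95
eef_pos: [0.5314, -0.1144, 0.0589]
ee_rot: [-2.485, 1.556, 1.218]
ft_force: [-3.6, 4.5, 13.3]
grip_width: 0.0546
```

```bash
python3 -c "
from h import *
plan((.5303,-.1147,.0585),1.63-.798)
a=imaging.capture('top');b=imaging.capture('side')
print('side green',[x for x in blobs(b,(50,100,30),(90,255,255)) if 250<x[0][0]<330],'expect',proj('side',np.array([.5305,-.1145,.09])),'if unkeyed',proj('side',np.array([.5305,-.1145,.10])))
cv2.imwrite('pics/side5.png',b[:,:,::-1]);cv2.imwrite('pics/top5.png',a[:,:,::-1])
cv2.imwrite('pics/v5.png',cv2.resize(b[120:280,130:350],None,fx=3.4,fy=3.4,interpolation=cv2.INTER_CUBIC)[:,:,::-1])
print(manip.get_obs()['ft_force'],manip.get_obs()['eef_pos'])
"
```

```text
t 20.95 pos [ 0.5314 -0.1144  0.0589] F [-3.6  4.5 13.3] w 0.0546 q6 0.724 toolY -1.009 tilt [ 0.005  0.014 -1.   ]
shift [ 0.4 -0.3  1. ] turn 1.3 tool z world [-0.846 -0.532 -0.012]
side green [([289.0, 192.0], [287, 188, 5, 8, 32])] expect [285.46238894 192.0373007 ] if unkeyed [285.5698002  189.26948845]
[-3.46642581  2.82360946 13.94115243] [ 0.53137703 -0.11441892  0.05888108]
```

View pics/v5.png

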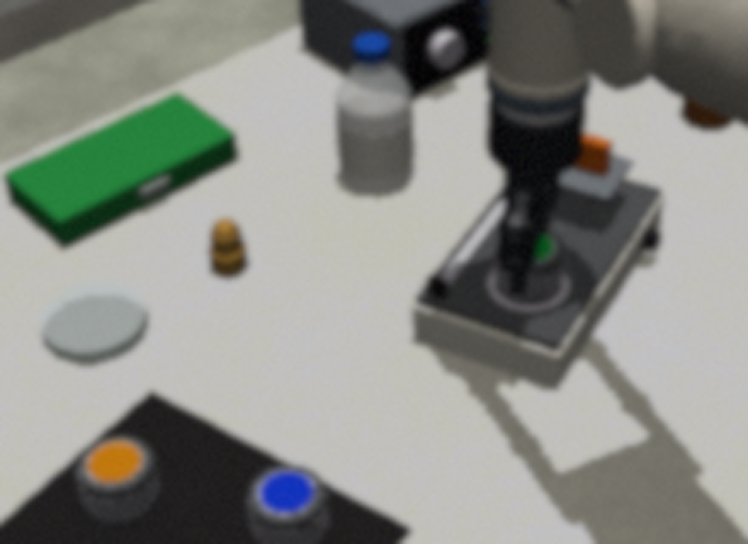

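The cell sits on the port inside the ring: its glass centre is at row 192.0, where 192.0 is predicted for home and 189.3 for riding on the lugs. The shutter is open and the bystanders have not moved. Height stayed at 58.8 mm under 13 to 21 N, so it is on the deck. I'll hand in while holding.

```bash
python3 -c "
from bench import sign_off
print(sign_off())"
```

```text
the job is handed in; nothing more can be done
None
```

The shutter is at its end stop and the green cell is keyed over the lugs and pushed home. I handed the job in at about 21 s while still gripping the cell and pushing it down with about 14 N; the sign-off reports no verdict.

- **Shutter:** I slid it until it stopped moving under about 20 N of push. The last picture shows it still clear of the port.
- **Keyways:** I pressed lightly and turned until the load fell to zero and the cell dropped. I overshot by a small turn, which built up 1.15 Nm of torque. Turning back brought the torque to zero before I pushed down.
- **Home:** The tool height stayed at 58.8 mm while the push varied between 13 and 21 N, so the cell is on the deck. The visible part of the green glass sits at image row 192.0, where 192.0 is predicted for home and 189.3 for riding on the lugs.
- **Other things:** The amber and blue cells, bottle, objective and dish showed no movement in the last picture. The pot was partly hidden and the screwdriver out of that picture; the arm went near neither.

**Checks that were less clean:**
- The fingers hid part of the glass, so its column (289.0 against 285.5 predicted) could not confirm the sideways position.
- The tool ended tilted by about 0.015 rad.
- A few newtons of sideways force remained on the tool.

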